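# Check a printing block in the bench height gauge

## Task

Lay the long wooden printing block in the blue bench gauge, brass end first under the spindle, and slide it along the plate and press it home against the brass stop with a light, steady push of about 7 N, then let go of it. Then turn the black ratchet cap on top clockwise until the spindle clamps the block and the ratchet slips; let it slip about a quarter turn, then stop and let go, leaving the block clamped against the stop. Turn only by the ratchet cap, never force the block, and leave everything else on the desk where it is.

Things in the scene. Friction and masses are not known exactly. Their poses are not given: they have to be found in the camera images.
- gauge: fixed blue bench gauge, a C-frame open towards its own -x. Origin: under its base plate, on the vertical spindle axis; z up. Plate x -140..+70 mm, 70 mm wide, 18 mm thick; the block lies on it along x, nose to +x. Frame head above it: 44 mm wide, x -22..+70, underside z 58, top z 84 mm; column x 34..70 mm. Rails: see mouth
- stop: fixed holder of the brass stop, on the column's front; axes as the gauge's; origin at gauge x = +34 mm, z = 18 mm. It carries the upright brass stop face, 29 mm wide, 20 mm high, square to the channel, that the block's nose must touch: this is rigid but set differently each time, at gauge x = 14..26 mm (not reported: feel for it). Press the block on it with 4 to 12 N, slowly
- mouth (a point): entrance of the channel, on the plate's top face at gauge x = -48 mm, y = 0, z = 18 mm; axes as the gauge's. From here two flared plates narrow from about 38 mm to a channel 30 mm wide between steel rails at gauge x -30..+20 mm; all these sides rise 9 mm above the plate
- collar_nut: fixed collar under the head on the axis, origin at gauge z = 58 mm; carries the 10 mm steel spindle, whose end starts 2.5 to 8 mm above a block on the plate (not reported) and comes down 2.5 mm per radian that the thimble turns clockwise seen from above. Clamped by the ratchet it presses with about 16 N and keeps that when let go; over 25 N harms the block
- ratchet (a joint): slip of the ratchet cap on the thimble, rad; 0 at the start. The cap carries the thimble along (0.05 N m, value stays 0) until the block is clamped, then slips at about 0.09 N m and this grows as it is turned on clockwise. Turning the cap back opens the spindle: let go before turning the hand back. Endless, so turn it in several grasps. White line on cap, red on thimble
- cap_grip (a point): on the axis of the black ratchet cap, 9 mm below its top (gauge z = 131 mm), the height to grip; cap 24 mm across, 32 mm high. The wider grooved aluminium thimble under it (34 mm across, 24 mm high) begins 23 mm below this point: do not turn that. Both turn in place and do not rise or fall
- block: the loose printing block: light wood, 130 x 26 x 22 mm (x, y, z), about 0.16 kg, with brass over 55 mm of its top at the +x (nose) end; origin: centre of its underside, x along its length towards the nose, z up
- block_tail (a point): point inside the block where to grip it across its 26 mm width, 30 mm from its plain wooden end (35 mm to -x of its centre), half-way up; axes as the block's. Gripped here, the hand clears the gauge's head when the block is home (this point is then at gauge x -86..-74 mm)
- block_nose (a point): middle of the block's brass-end face, half-way up (65 mm to +x of its centre); axes as the block's
- spare_block: small copper-faced wooden block, 60 x 40 x 22 mm; a bystander; origin: centre of its underside
- weight: brass knob weight, 44 mm across, 50 mm high; a bystander; origin: centre of its underside
- glue: white glue bottle, 48 mm across, 120 mm high; a bystander; origin: centre of its underside
- mug: white mug, 80 mm across, 90 mm high; a bystander; origin: centre of its underside
- brush: brush lying beside the mat; a bystander; origin: on its length
- tin: low blue jar with steel lid, 60 mm across, 50 mm high; a bystander; origin: centre of its underside
- collar: copper ring, 36 mm across, 12 mm high; a bystander; origin: centre of its underside
Things that resemble listed ones, but are neither listed nor needed, are in the scene too. Leave any orange or red look-alike of the block alone.

How it is judged:
On the way, in this order (a step that is already met when the one before it is completed fails the run):
1. the block is pressed home: flat on the plate, nose against the stop with over 4 N, spindle not yet touching it, ratchet not slipped (distance between block_nose and stop_face_c0 below 0.006 m and y of block_nose in the frame of gauge between -0.004 and 0.004 m and z of block_nose in the frame of gauge between 0.026 and 0.032 m and angle between the x axis of block_nose and the x axis of gauge, either way round below 0.08 rad and angle between block_nose's own z axis and vertical below 0.06 rad and contact force between block and stop above 4 N and contact force between collar_nut and block below 0.5 N and value of joint ratchet below 0.2 rad), for 0.15 s.
2. the ratchet has slipped at least 0.5 rad with the spindle clamping the block (over 8 N) (contact force between collar_nut and block above 8 N and value of joint ratchet above 0.5 rad), for 0.1 s.
At the end, for the whole second after the job is handed in: The block lies flat on the plate in the channel, its nose within 1.5 mm of the brass stop face, sideways within 4 mm and in line within 0.08 rad, at rest; the spindle clamps it with more than 8 N; the ratchet has slipped between 0.5 and 2.5 rad (all of step 2 and distance between block_nose and stop_face_c0 below 0.006 m and y of block_nose in the frame of gauge between -0.004 and 0.004 m and z of block_nose in the frame of gauge between 0.026 and 0.032 m and angle between the x axis of block_nose and the x axis of gauge, either way round below 0.08 rad and angle between block_nose's own z axis and vertical below 0.06 rad and value of joint ratchet below 2.5 rad and linear speed of block below 0.01 m/s); the robot touches nothing.
It fails at once if the block is pushed against the stop with more than 12 N (contact force between block and stop above 12 N).
It fails at once if the spindle presses the block with more than 25 N (contact force between collar_nut and block above 25 N).
It fails at once if the ratchet is run on, slipping more than 2.5 rad (value of joint ratchet above 2.5 rad).
It fails at once if the fingers grip or press the thimble below the ratchet cap with more than 10 N (contact force between the fingers and thimble_c0 above 10 N).
It fails at once if something else on the desk is moved more than 30 mm (distance of any of spare_block, weight, glue, mug, brush, tin, collar from where it was at the start of the episode above 0.03 m).
It also fails if it takes over 70 s, if anything falls off the work surface, if the arm or the gripper's body presses on something with over 40 N, if the wrist force passes 120 N, or if a joint passes its speed limit or range.

## Robot

A 6-joint arm with a two-finger parallel gripper is mounted at the origin on the work surface. World frame = base frame: x ahead of the robot, y to its left, z up, the work surface at z = 0. Lengths are in m, angles in rad, forces in N, time in s.
With the tool pointing down it reaches from about 0.3 to 0.875 m from the base axis. Payload 6.4 kg.
Tool frame: the origin (TCP) lies at the very end of the fingers, on their centre line; the grasp point (between the pads) lies 19 mm behind it; z points along the fingers, y is the direction in which the jaws open and shut (so a half turn about z gives the same grasp; the last joint's range is limited). The gripper opens to 85 mm and grips with 20 to 120 N. Pads are 22 mm wide; open, the fingers measure 114 mm over their backs; the gripper's body (76 mm by 85 mm) begins 54 mm behind the grasp point. The pads swing forward as they close: fully open they stand 13 mm farther back than shut.
Start: joints at [-1.313, 0.181, 1.607, -0, 1.354, -0.206], TCP at [0.257, -0.514, 0.231] pointing down, gripper open.
Joint ranges: [-2.99, 2.99], [-0.89, 2.07], [0.3, 2.58], [-1.14, 4.28], [0, 2.63], [-3.12, 3.12]. Speed limits (rad/s): [2.57, 2.57, 3.01, 3.14, 3.14, 3.14].

## Interface

Orientations are given as a unit quaternion [w, x, y, z].
In Python, from bench import telemetry, imaging, ctrl gives the robot as it stands.
- The arm moves only by the shell command python3 -m pendant 'ROWS' [OPENING]. ROWS is JSON, a list that holds one entry, the list of rows, each a list of 6 numbers: the shift along the tool's x, y, z in units of 200 mm (1.0 is 200 mm), then the turn, a rotation vector about the tool's x, y, z in units of pi rad (1.0 is pi rad). In form: [[[tx, ty, tz, rx, ry, rz], ...]]. A call has 1 to 12 rows; each row shifts and turns the pose as measured when the row begins, along the tool's axes as they then stand; what a row does not reach is not made up. A row lasts 1/8 s, in which the tool goes at most 62.5 mm and 10.7 degrees, less where a joint would pass 70% of its speed; a pose out of reach is approached as far as the arm can. A call with a number of a shift or a turn outside -1 to 1 is refused whole. A call with a gripper value outside its range is refused whole. OPENING is the closure, from 0 (fully open) to 1 (shut), set as the call begins (- or left out, the last holds). The fingers move at their own pace and stop on an object; the grip force is fixed at half the most. Time passes only in rows, so rows that do not move let the fingers close. It gives the time, the measured TCP pose, the force and the opening at its end, in the units of the state.
- telemetry.get_obs(): the state, without advancing time (a new reading comes with each control period).
- imaging.camera(name): name is "side" or "top" or "wrist"; returns a dict with "pixels" (384x512x3 uint8, blue, green, red), "vfov" (degrees; the focal length in pixels is half the picture's height over the tangent of half this angle, whatever the lens; pixels are square), "cx", "cy" (the principal point, pixels), "R" (3x3) and "t" (3): a world point X has camera coordinates R X + t. Camera axes: x right, y down, z forward; pixel columns grow to the right and rows downward; lengths in m; the calibration is good to about 2 mm. The wrist camera is an equidistant fisheye: a pixel r from the principal point sees the ray r / f radians off the axis. A picture is of the moment at which its call begins. There is no depth.
- ctrl.hand_in(): hands the job in, once; it reports no verdict.
The state is a dict: "time_s": time; "q": joint angles; "dq": joint speeds; "joint_efforts": joint torques, N m; "eef_pos": TCP position; "eef_rot": TCP orientation; "wrist_force": force on the tool from outside, world axes, zero at the start; "torque": the same for the moment, N m; "opening": opening from 0.0 (shut) to 1.0 (fully open).
Only numpy, scipy, OpenCV 4.12 (cv2) and the standard library are available. Lean on these libraries where they do the work, as an engineer would, in place of code of your own. Each camera call takes 0.05 s, during which the arm holds its last target.

## Working session

There is one attempt and no reset: what is moved stays moved. The work goes in short steps, Python scripts to look and compute and a shell command to move; the robot and the scene stay as the last step left them, time stands still between calls to the robot, and variables do not carry over. Pictures are saved under pics/ and viewed, and the job is handed in when it is done.

```bash
ls; mkdir -p pics
cat > h.py <<'E'
import numpy as np, cv2
from bench import telemetry, imaging, ctrl
def snap(n,fn):
    d=imaging.camera(n); cv2.imwrite('pics/'+fn,d['pixels']); return d
E
python3 - <<'E'
from h import *
import pickle
for n in ['side','top','wrist']:
    d=snap(n,n+'0.png'); pickle.dump(d,open(n+'0.pkl','wb'))
    print(n,d['vfov'],d['cx'],d['cy'],np.round(d['R'],3).tolist(),np.round(d['t'],3))
print(telemetry.get_obs())
E
```

```text
pics
side 46.80358556828064 252.83719443016653 192.00175115865989 [[0.956, 0.293, -0.021], [0.164, -0.592, -0.789], [-0.244, 0.751, -0.614]] [-0.463 -0.06   1.69 ]
top 48.60654953415323 255.67946069368114 191.509739081968 [[-0.01, -1.0, -0.01], [-0.998, 0.011, -0.065], [0.065, 0.01, -0.998]] [-0.097  0.557  1.384]
wrist 65.70646984690485 254.0071056153723 193.47556656203943 [[0.447, -0.895, -0.002], [-0.855, -0.427, 0.295], [-0.265, -0.131, -0.955]] [-0.575 -0.038  0.38 ]
{'time_s': 0.15, 'q': array([-1.31330648e+00,  1.81398588e-01,  1.60773467e+00,  2.08910626e-05,
        1.35376753e+00, -2.06296359e-01]), 'dq': array([ 0.00047234, -0.00338861, -0.00249878,  0.00014644, -0.0009819 ,
       -0.00143974]), 'joint_efforts': array([ 1.71791253e-03, -4.45258141e+01, -3.51690781e+01, -2.53549078e-04,
        5.77238796e-03,  1.67599183e-06]), 'eef_pos': array([ 0.25714056, -0.51386089,  0.23059633]), 'eef_rot': array([-6.54113195e-04,  9.73233376e-01,  2.29818119e-01, -6.54446076e-06]), 'wrist_force': array([ 0.26303451, -0.65990578,  0.62617467]), 'torque': array([-0.0007842 , -0.0519002 ,  0.02826178]), 'opening': 1.0016085264139167}
```

View pics/side0.png

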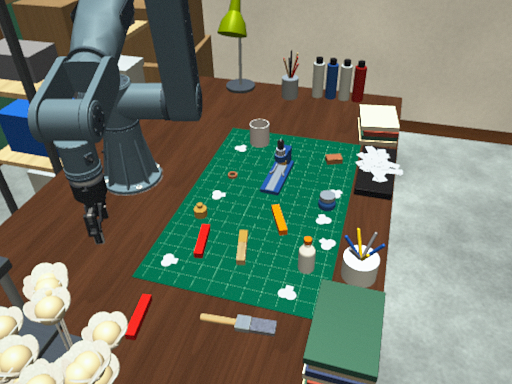

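View pics/top0.png

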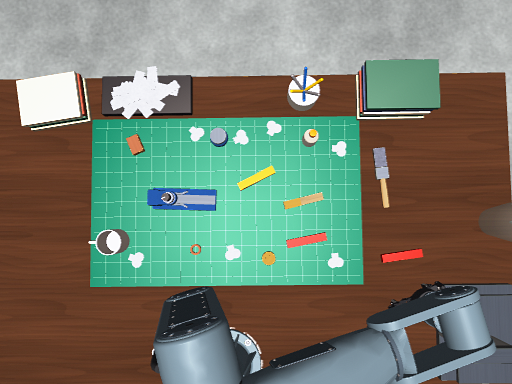

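View pics/wrist0.png

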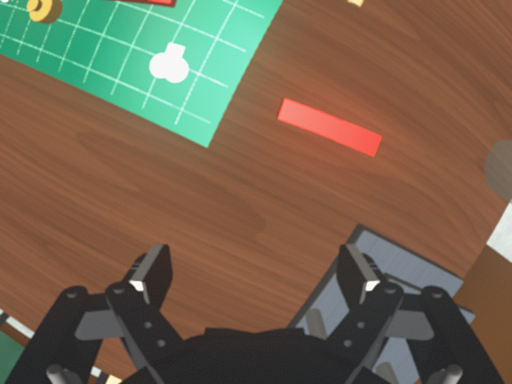

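Run:
```python
import cv2,numpy as np
t=cv2.imread('pics/top0.png');s=cv2.imread('pics/side0.png')
a=cv2.resize(t[180:225,270:340],None,fx=8,fy=8,interpolation=cv2.INTER_CUBIC)
b=cv2.resize(s[220:272,215:275],None,fx=6,fy=6,interpolation=cv2.INTER_CUBIC)
cv2.imwrite('pics/c1.png',a);cv2.imwrite('pics/c2.png',b)
cv2.imwrite('pics/c3.png',cv2.resize(t[180:220,140:225],None,fx=8,fy=8,interpolation=cv2.INTER_CUBIC))
cv2.imwrite('pics/c4.png',cv2.resize(s[130:200,250:310],None,fx=8,fy=8,interpolation=cv2.INTER_CUBIC))
```

```text
(no output)
```

View pics/c1.png

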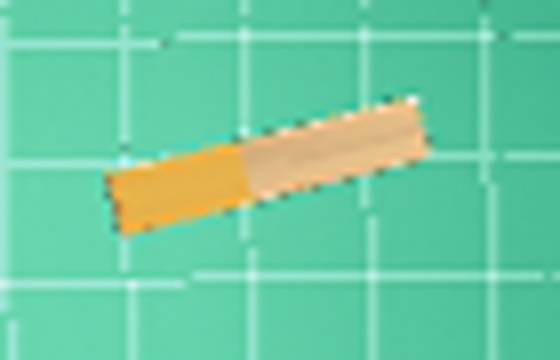

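View pics/c2.png

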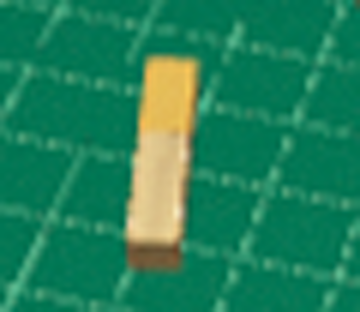

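View pics/c3.png

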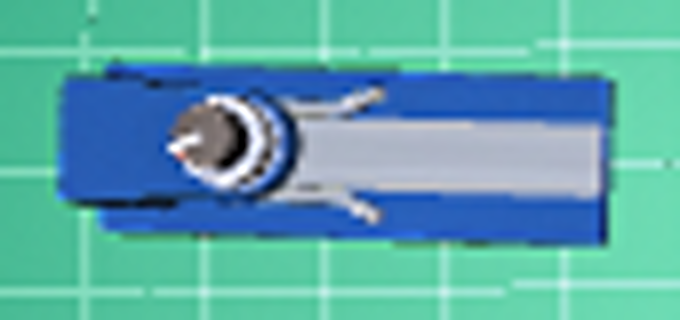

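View pics/c4.png

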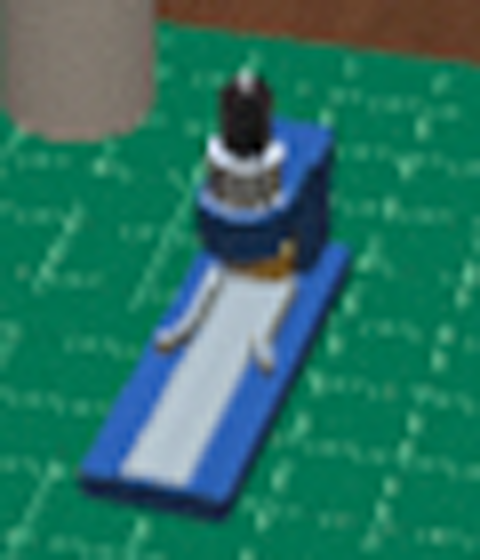

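```bash
cat >> h.py <<'E'
def foc(d): return d['pixels'].shape[0]/2/np.tan(np.radians(d['vfov'])/2)
def ray(d,u,v,fish=False):
    f=foc(d); x=np.array([u-d['cx'],v-d['cy']])
    if fish:
        r=np.hypot(*x); th=r/f; c=np.array([*(x/max(r,1e-9)*np.sin(th)),np.cos(th)])
    else: c=np.array([x[0]/f,x[1]/f,1])
    R=np.array(d['R']);t=np.array(d['t'])
    return -R.T@t, R.T@c
def onz(d,u,v,z,fish=False):
    o,w=ray(d,u,v,fish); return o+w*(z-o[2])/w[2]
def proj(d,P,fish=False):
    c=np.array(d['R'])@np.array(P)+np.array(d['t']); f=foc(d)
    if fish:
        r=np.hypot(c[0],c[1]); th=np.arctan2(r,c[2]); return np.array([d['cx'],d['cy']])+f*th*c[:2]/r
    return np.array([d['cx'],d['cy']])+f*c[:2]/c[2]
E
python3 - <<'E'
from h import *; import pickle
t=pickle.load(open('top0.pkl','rb'))
T=lambda x,y,ox,oy,z,s=8: onz(t,ox+(x+.5)/s-.5,oy+(y+.5)/s-.5,z)
B=[T(x,y,270,180,.022) for x,y in [(107,175),(122,237),(430,158),(417,98)]]
B=np.array(B);print(B.round(4), [np.linalg.norm(B[i]-B[i-1]).round(4) for i in range(4)])
n=(B[0]+B[1])/2;e=(B[2]+B[3])/2;print('blk c',(n+e)/2,'yaw',np.degrees(np.arctan2(*(n-e)[1::-1])))
G=np.array([T(x,y,140,180,.018) for x,y in [(610,76),(605,243),(103,64),(102,230)]]);print(G.round(4))
# strip edges
S=np.array([T(x,y,140,180,.018) for x,y in [(600,122),(600,196),(310,120),(310,186)]]);print(S.round(4))
o=(G[0]+G[1])/2;w=(G[2]+G[3])/2;print(np.linalg.norm(o-w),np.degrees(np.arctan2(*(w-o)[1::-1])),'origin',o+(w-o)*140/210)
print('cap top',T(207,135,140,180,.140))
E
```

```text
[[ 0.5224 -0.192   0.022 ]
 [ 0.4969 -0.1978  0.022 ]
 [ 0.528  -0.3244  0.022 ]
 [ 0.5527 -0.3196  0.022 ]] [np.float64(0.1311), np.float64(0.0261), np.float64(0.1303), np.float64(0.0252)]
blk c [ 0.52500265 -0.25843484  0.022     ] yaw 103.57244216863232
[[0.5657 0.0286 0.018 ]
 [0.4969 0.031  0.018 ]
 [0.5729 0.2384 0.018 ]
 [0.5044 0.2384 0.018 ]]
[[0.5468 0.0328 0.018 ]
 [0.5163 0.0329 0.018 ]
 [0.5489 0.1526 0.018 ]
 [0.5216 0.1526 0.018 ]]
0.20873078061203795 87.98516422220617 origin [0.53620617 0.16885877 0.018     ]
cap top [0.53626612 0.16801655 0.14      ]
```

```bash
cat >> h.py <<'E'
from scipy.spatial.transform import Rotation as Ro
def st():
    o=telemetry.get_obs(); q=o['eef_rot']; R=Ro.from_quat([q[1],q[2],q[3],q[0]]); return o,R
def todo(xyz=None,ang=None):
    "remaining shift in tool axes (units) and turn (units) to put TCP at xyz, tool-x heading ang deg, pointing down"
    o,R=st(); M=R.as_matrix(); p=o['eef_pos']
    print('t',round(o['time_s'],2),'pos',p.round(4),'ang',np.degrees(np.arctan2(M[1,0],M[0,0])).round(2),'open',round(o['opening'],3),'F',o['wrist_force'].round(2),'T',o['torque'].round(3),'q6',o['q'][5].round(3),'z-axis',M[:,2].round(4))
    if xyz is not None: print('shift units',(M.T@(np.array(xyz)-p)/.2).round(4))
    if ang is not None:
        a=np.radians(ang); D=np.array([[np.cos(a),np.sin(a),0],[np.sin(a),-np.cos(a),0],[0,0,-1]])
        print('turn units',(Ro.from_matrix(M.T@D).as_rotvec()/np.pi).round(4))
E
python3 -m pendant '[[[0.25,-0.055,0,0,0,0],[0.25,-0.055,0,0,0,0],[0.25,-0.055,0,0,0,0],[0.25,-0.055,0,0,0,0],[0.25,-0.055,0,0,0,0],[0.25,-0.055,0,0,0,0],[0.23,-0.045,0,0,0,0]]]' 0
python3 -c "
from h import *
todo([.5332,-.2924,.2],103.6)"
```

```text
time_s: 1.02
eef_pos: [0.5382, -0.2879, 0.2285]
eef_rot: [-0.002, 0.974, 0.226, -0.001]
wrist_force: [0.2, -0.7, -0.8]
opening: 1.001
t 1.02 pos [ 0.5382 -0.2879  0.2285] ang 26.13 open 1.001 F [ 0.23 -0.65 -0.75] T [-0.058 -0.023 -0.022] q6 0.429 z-axis [-0.0024  0.0031 -1.    ]
shift units [-0.0324  0.0097  0.1425]
turn units [-0.0012 -0.0006 -0.4304]
```

```bash
python3 -m pendant '[[[0,0,0,0,0,-0.0535],[0,0,0,0,0,-0.0535],[0,0,0,0,0,-0.0535],[0,0,0,0,0,-0.0535],[0,0,0,0,0,-0.0535],[0,0,0,0,0,-0.0535],[0,0,0,0,0,-0.0535],[0,0,0,0,0,-0.0535],[0,0,0,0,0,0]]]'
python3 -c "
from h import *
import pickle
todo([.5332,-.2924,.2],103.6)
d=snap('wrist','w1.png');pickle.dump(d,open('w1.pkl','wb'))
R=np.array(d['R']);print(-R.T@d['t'],R[2])
"
```

```text
time_s: 2.15
eef_pos: [0.5398, -0.2822, 0.224]
eef_rot: [-0.006, 0.602, 0.799, 0.001]
wrist_force: [0.4, 0.1, 0.0]
opening: 1.002
t 2.15 pos [ 0.5398 -0.2822  0.224 ] ang 105.99 open 1.002 F [0.37 0.14 0.02] T [ 0.004 -0.003 -0.014] q6 -0.957 z-axis [-0.008   0.0084 -0.9999]
shift units [-0.0412 -0.0449  0.1201]
turn units [-0.0018 -0.0033  0.0133]
[ 0.52055717 -0.21207414  0.36755878] [ 0.0740819  -0.27615557 -0.95825361]
```

View pics/w1.png

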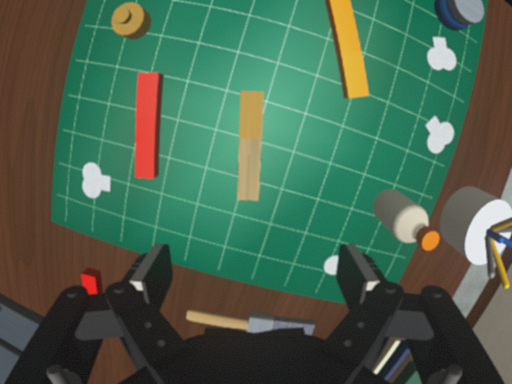

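```bash
python3 -c "
from h import *
import pickle
d=pickle.load(open('w1.pkl','rb'))
im=d['pixels'];cv2.imwrite('pics/w1c.png',cv2.resize(im[80:210,215:290],None,fx=5,fy=5,interpolation=cv2.INTER_CUBIC)[:600])
"
```

```text
(no output)
```

View pics/w1c.png

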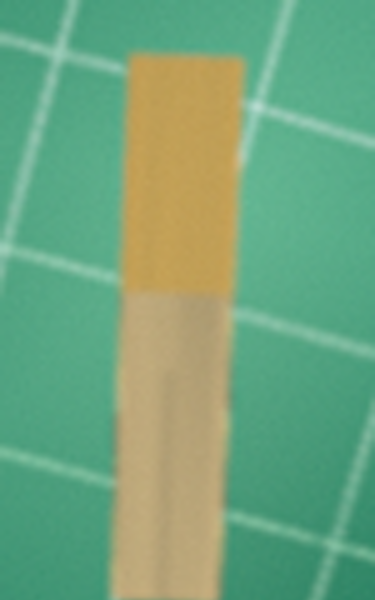

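```bash
python3 -c "
from h import *
import pickle
d=pickle.load(open('w1.pkl','rb'))
P=np.array([onz(d,215+x/5-.4,80+y/5-.4,.022,True) for x,y in [(130,54),(244,57),(122,294),(235,294),(111,590),(219,590)]])
print(P.round(4)); n=(P[0]+P[1])/2;b=(P[2]+P[3])/2;e=(P[4]+P[5])/2
L=lambda v:np.linalg.norm(v)
print(L(P[0]-P[1]),L(n-b),L(P[2]-P[3]))
for k in (b,e):
  a=(n-k)/L(n-k);print('yaw',np.degrees(np.arctan2(a[1],a[0])),'tail',n-a*.1,'c',n-a*.065)
"
```

```text
[[ 0.4988 -0.1978  0.022 ]
 [ 0.524  -0.1914  0.022 ]
 [ 0.5121 -0.2522  0.022 ]
 [ 0.5374 -0.245   0.022 ]
 [ 0.5285 -0.3225  0.022 ]
 [ 0.5539 -0.3152  0.022 ]]
0.02604125017503067 0.05565729496375529 0.026280645469524352
yaw 103.8778455921393 tail [ 0.53538607 -0.29165332  0.022     ] c [ 0.52699122 -0.25767499  0.022     ]
yaw 103.48235734137037 tail [ 0.53471539 -0.29181656  0.022     ] c [ 0.52655529 -0.2577811   0.022     ]
```

```bash
python3 -m pendant '[[[-0.041,-0.038,0.1,-0.002,-0.003,0.0133],[0,0,0.2,0,0,0],[0,0,0.2,0,0,0],[0,0,0.2,0,0,0],[0,0,0.1,0,0,0],[0,0,0,0,0,0],[0,0,0,0,0,0]]]'
python3 -c "
from h import *
todo([.534,-.292,.003],103.6)
"
```

```text
time_s: 3.08
eef_pos: [0.5356, -0.2932, 0.061]
eef_rot: [0.002, 0.629, 0.778, 0.0]
wrist_force: [-0.2, -0.1, -0.0]
opening: 1.0
t 3.08 pos [ 0.5356 -0.2932  0.061 ] ang 102.08 open 1.0 F [-0.18 -0.07 -0.03] T [0.014 0.05  0.037] q6 -0.907 z-axis [ 0.0031 -0.0012 -1.    ]
shift units [ 0.0079 -0.0075  0.29  ]
turn units [ 0.0009  0.0006 -0.0084]
```

```bash
python3 -m pendant '[[[0.008,-0.007,0.1,0.001,0,-0.008],[0,0,0.1,0,0,0],[0,0,0.06,0,0,0],[0,0,0.02,0,0,0],[0,0,0,0,0,0]]]'
python3 -c "
from h import *
todo([.534,-.292,.003],103.6)
snap('wrist','w2.png')
"
```

```text
time_s: 3.7
eef_pos: [0.5349, -0.2927, 0.0029]
eef_rot: [0.002, 0.619, 0.786, -0.001]
wrist_force: [0.7, 0.1, 0.1]
opening: 1.002
t 3.7 pos [ 0.5349 -0.2927  0.0029] ang 103.55 open 1.002 F [0.65 0.11 0.05] T [-0.023 -0.078  0.015] q6 -0.929 z-axis [ 0.002  -0.0038 -1.    ]
shift units [ 0.0043 -0.0035 -0.0007]
turn units [ 0.0003  0.0013 -0.0003]
```

View pics/w2.png

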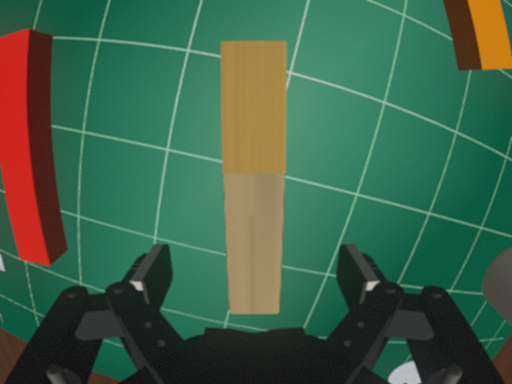

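The picture shows the block (brass (254,105), wood (254,245)) centred between the open fingers at (150,270)/(360,270). Close.

```bash
python3 -m pendant '[[[0,0,0,0,0,0],[0,0,0,0,0,0],[0,0,0,0,0,0],[0,0,0,0,0,0],[0,0,0,0,0,0],[0,0,0,0,0,0],[0,0,0,0,0,0],[0,0,0,0,0,0]]]' 1
python3 -c "
from h import *
todo()
"
```

```text
time_s: 4.75
eef_pos: [0.5362, -0.2937, 0.005]
eef_rot: [0.004, 0.619, 0.786, -0.001]
wrist_force: [0.5, -0.9, 0.5]
opening: 0.29
t 4.75 pos [ 0.5362 -0.2937  0.005 ] ang 103.54 open 0.29 F [ 0.47 -0.89  0.54] T [ 0.009  0.02  -0.014] q6 -0.929 z-axis [ 0.005  -0.0062 -1.    ]
```

```bash
python3 -m pendant '[[[0,0,-0.1,0,0.002,0],[0,0,-0.25,0,0,0],[0,0,-0.25,0,0,0],[0,0,-0.1,0,0,0],[0,0,0,0,0,0]]]'
python3 -c "
from h import *
todo(ang=88)
import pickle
d=snap('wrist','w3.png');pickle.dump(d,open('w3.pkl','wb'))
"
```

```text
time_s: 5.38
eef_pos: [0.5338, -0.2922, 0.1459]
eef_rot: [-0.002, 0.619, 0.786, 0.001]
wrist_force: [-0.9, -0.5, -1.6]
opening: 0.284
t 5.38 pos [ 0.5338 -0.2922  0.1459] ang 103.55 open 0.284 F [-0.88 -0.5  -1.61] T [-0.062  0.041 -0.045] q6 -0.934 z-axis [-0.0016  0.004  -1.    ]
turn units [-0.0004 -0.0013  0.0864]
```

View pics/w3.png

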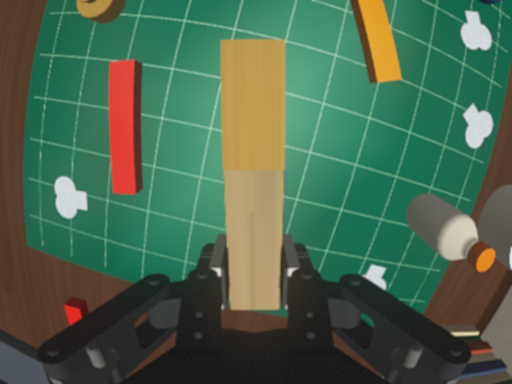

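```bash
python3 -m pendant '[[[0,0,0,0,0,0.043],[0,0,0,0,0,0.043],[0.22,0,0,0,0,0],[0.22,0,0,0,0,0],[0.22,0,0,0,0,0],[0.22,0,0,0,0,0],[0.22,0,0,0,0,0],[0.12,0,0,0,0,0],[0,0,0,0,0,0],[0,0,0,0,0,0]]]'
python3 -c "
from h import *
import pickle
todo([.5304,.0086,.1],ang=88)
d=snap('wrist','w4.png');pickle.dump(d,open('w4.pkl','wb'))
"
```

```text
time_s: 6.68
eef_pos: [0.5326, -0.0367, 0.1265]
eef_rot: [-0.018, 0.723, 0.691, -0.005]
wrist_force: [-0.0, -0.3, -2.5]
opening: 0.288
t 6.67 pos [ 0.5326 -0.0367  0.1265] ang 87.4 open 0.288 F [-0.03 -0.29 -2.54] T [-0.099 -0.058 -0.011] q6 -0.256 z-axis [-0.0319  0.019  -0.9993]
shift units [ 0.2236 -0.017   0.1368]
turn units [-0.0104 -0.0056 -0.0032]
```

View pics/w4.png

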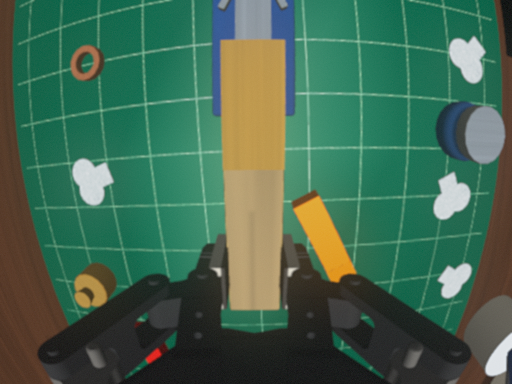

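```bash
python3 -c "
from h import *
import pickle
d=pickle.load(open('w4.pkl','rb'))
cv2.imwrite('pics/w4c.png',cv2.resize(d['pixels'][0:130,195:315],None,fx=5,fy=5,interpolation=cv2.INTER_CUBIC)[:600])
"
```

```text
(no output)
```

View pics/w4c.png

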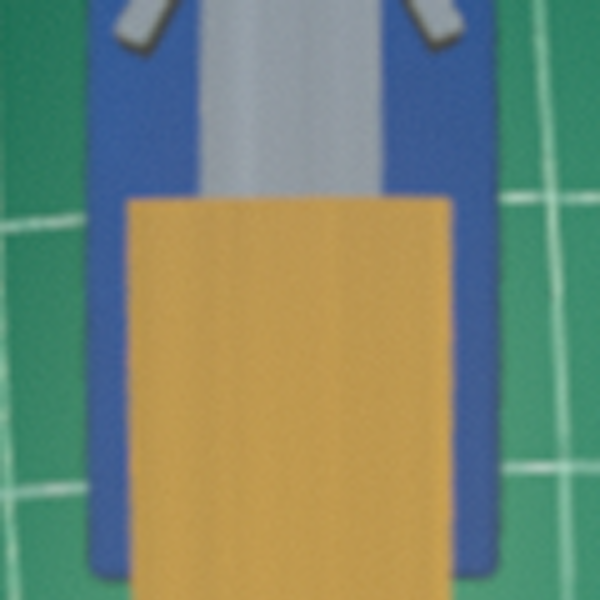

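```bash
python3 -c "
from h import *
import pickle
d=pickle.load(open('w4.pkl','rb'))
f=lambda x,y,z:onz(d,195+(x+.5)/5-.5,(y+.5)/5-.5,z,True)
L=np.array([f(x,y,.018) for x,y in [(91,577),(89,300),(90,20)]]);Rr=np.array([f(x,y,.018) for x,y in [(498,577),(498,300),(498,20)]])
print(L.round(4),Rr.round(4))
for a in (L,Rr): v=a[2]-a[0];print(np.degrees(np.arctan2(v[1],v[0])))
m=(L+Rr)/2;print(m,np.degrees(np.arctan2(*(m[2]-m[0])[1::-1])))
v=(m[2]-m[0]);v/=np.linalg.norm(v);print('origin',m[0]+.14*v)
S=np.array([f(x,y,.018) for x,y in [(198,190),(383,190),(203,10),(381,10)]]);print('strip',((S[::2]+S[1::2])/2).round(4))
o,R=st();M=R.as_matrix();zt=o['eef_pos']+M@[0.1,0,-.017]
print('nose top z',zt)
N=np.array([f(x,y,zt[2]) for x,y in [(128,200),(452,200)]]);print(N, M.T@((N.mean(0))-o['eef_pos']))
"
```

```text
[[0.4978 0.0324 0.018 ]
 [0.4999 0.0803 0.018 ]
 [0.5018 0.1321 0.018 ]] [[0.5665 0.0293 0.018 ]
 [0.5684 0.0768 0.018 ]
 [0.5712 0.128  0.018 ]]
87.65935078085131
87.25444568406674
[[0.53212241 0.03083395 0.018     ]
 [0.53412052 0.07855412 0.018     ]
 [0.53652626 0.13002398 0.018     ]] 87.45784471406999
origin [0.53833203 0.17069617 0.018     ]
strip [[0.5346 0.0975 0.018 ]
 [0.5364 0.1311 0.018 ]]
nose top z [0.53766956 0.06268207 0.14518709]
[[0.52428734 0.06589996 0.14518709]
 [0.55121487 0.06442298 0.14518709]] [ 1.02480138e-01 -3.07448986e-05 -1.69548938e-02]
```

```bash
python3 -m pendant '[[[0.1,-0.008,0,-0.0104,-0.0056,-0.002],[0.12,-0.008,0.1,0,0,0],[0,0,0.15,0,0,0],[0,0,0,0,0,0]]]'
python3 -c "
from h import *
todo([.5304,.0131,.030],ang=87.6)
"
```

```text
time_s: 7.22
eef_pos: [0.5316, 0.0036, 0.0751]
eef_rot: [0.001, 0.723, 0.691, -0.0]
wrist_force: [-0.8, 0.0, -1.5]
opening: 0.292
t 7.22 pos [0.5316 0.0036 0.0751] ang 87.37 open 0.292 F [-0.81  0.01 -1.45] T [-0.088  0.014  0.034] q6 -0.17 z-axis [ 5.0e-04 -1.1e-03 -1.0e+00]
shift units [ 0.0476 -0.0085  0.2253]
turn units [ 0.0002  0.0003 -0.0013]
```

```bash
python3 -m pendant '[[[0.047,-0.008,0,0,0,-0.001],[0,0,0.12,0,0,0],[0,0,0.1,0,0,0],[0,0,0,0,0,0],[0,0,0,0,0,0]]]'
python3 -c "
from h import *
import pickle
todo([.5304,.0131,.024],ang=87.6)
d=snap('wrist','w5.png');pickle.dump(d,open('w5.pkl','wb'))
d=snap('side','s5.png');cv2.imwrite('pics/s5c.png',cv2.resize(d['pixels'][110:230,220:340],None,fx=5,fy=5,interpolation=cv2.INTER_CUBIC))
"
```

```text
time_s: 7.85
eef_pos: [0.5355, 0.0115, 0.0365]
eef_rot: [0.004, 0.723, 0.691, 0.003]
wrist_force: [0.5, 1.1, -1.7]
opening: 0.29
t 7.85 pos [0.5355 0.0115 0.0365] ang 87.36 open 0.29 F [ 0.46  1.08 -1.69] T [-0.098 -0.042  0.01 ] q6 -0.154 z-axis [ 0.0098 -0.0026 -0.9999]
shift units [ 0.0071 -0.0264  0.062 ]
turn units [ 0.0031  0.0007 -0.0013]
```

View pics/w5.png

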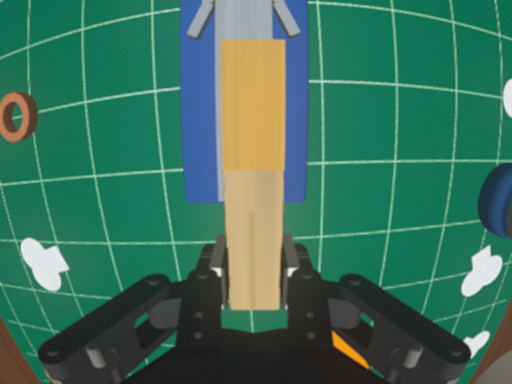

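View pics/s5c.png

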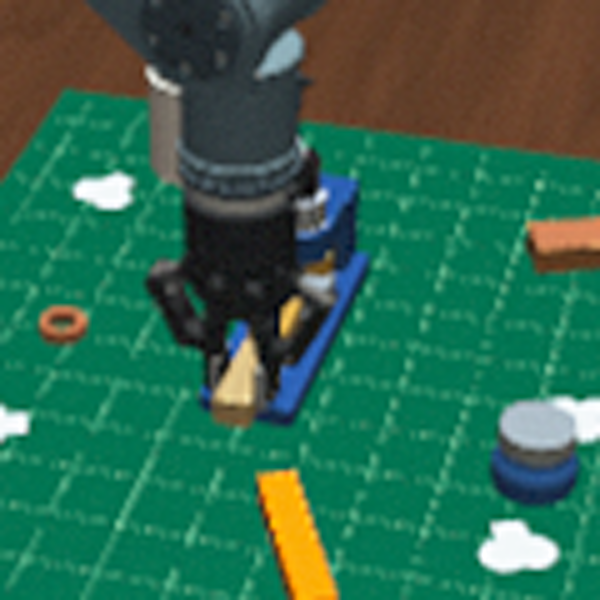

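```bash
python3 -m pendant '[[[0.0,-0.026,0,0.003,0.0005,-0.001],[0,0,0.025,0,0,0],[0,0,0.02,0,0,0]]]'
python3 -c "
from h import *
import pickle
todo([.5304,.0131,.024],ang=87.6)
d=snap('wrist','w6.png');pickle.dump(d,open('w6.pkl','wb'))
"
```

```text
time_s: 8.32
eef_pos: [0.531, 0.0115, 0.0286]
eef_rot: [0.001, 0.722, 0.692, 0.001]
wrist_force: [0.8, -0.6, -1.6]
opening: 0.294
t 8.32 pos [0.531  0.0115 0.0286] ang 87.56 open 0.294 F [ 0.79 -0.59 -1.57] T [-0.086 -0.029  0.046] q6 -0.159 z-axis [ 0.0027 -0.0011 -1.    ]
shift units [ 0.0077 -0.0031  0.023 ]
turn units [ 0.0009  0.0003 -0.0002]
```

View pics/w6.png

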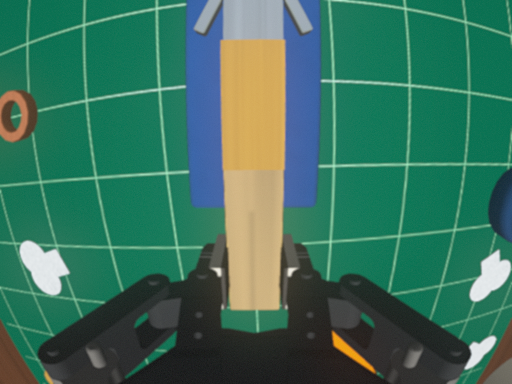

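```bash
python3 -m pendant '[[[0,-0.003,0.02,0.0008,0,0],[0,0,0.002,0,0,0]]]'
python3 -c "
from h import *
todo([.5319,.048,.024],ang=87.6)
"
```

```text
time_s: 8.62
eef_pos: [0.5296, 0.0117, 0.0229]
eef_rot: [-0.0, 0.722, 0.692, -0.001]
wrist_force: [0.5, -0.5, -2.0]
opening: 0.29
t 8.62 pos [0.5296 0.0117 0.0229] ang 87.56 open 0.29 F [ 0.54 -0.53 -1.98] T [-0.069 -0.003  0.005] q6 -0.158 z-axis [-1.6e-03 -6.0e-04 -1.0e+00]
shift units [ 0.182   0.0035 -0.0056]
turn units [-0.0005  0.0002 -0.0002]
```

```bash
python3 -m pendant '[[[0.03,0.0005,0,0,0,0],[0.03,0.0005,0,0,0,0],[0.03,0.0005,0,0,0,0],[0.03,0.0005,0,0,0,0]]]'
python3 -c "
from h import *
todo([.5319,.058,.023],ang=87.6)
snap('wrist','w7.png')
"
```

```text
time_s: 9.12
eef_pos: [0.5314, 0.0372, 0.023]
eef_rot: [-0.0, 0.722, 0.692, -0.001]
wrist_force: [-0.0, 0.1, -1.9]
opening: 0.287
t 9.12 pos [0.5314 0.0372 0.023 ] ang 87.54 open 0.287 F [-0.01  0.06 -1.9 ] T [-0.071 -0.017  0.002] q6 -0.109 z-axis [-1.3e-03 -6.0e-04 -1.0e+00]
shift units [ 1.043e-01 -2.000e-03  1.000e-04]
turn units [-0.0004  0.0002 -0.0004]
```

View pics/w7.png

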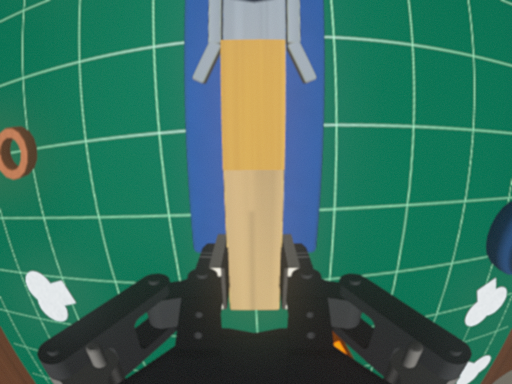

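```bash
python3 -m pendant '[[[0.03,0,0,0,0,0],[0.03,0,0,0,0,0],[0.03,0,0,0,0,0],[0.02,0,0,0,0,0]]]'
python3 -c "
from h import *
todo([.5327,.078,.023],ang=87.6)
snap('wrist','w8.png')
"
```

```text
time_s: 9.68
eef_pos: [0.5324, 0.0614, 0.0231]
eef_rot: [-0.0, 0.722, 0.692, -0.001]
wrist_force: [-0.4, -0.1, -1.5]
opening: 0.286
t 9.68 pos [0.5324 0.0614 0.0231] ang 87.56 open 0.286 F [-0.36 -0.1  -1.53] T [-0.112  0.028  0.018] q6 -0.064 z-axis [-1.2e-03 -2.0e-04 -1.0e+00]
shift units [ 0.083  -0.0019  0.0004]
turn units [-0.0004  0.0001 -0.0002]
```

View pics/w8.png

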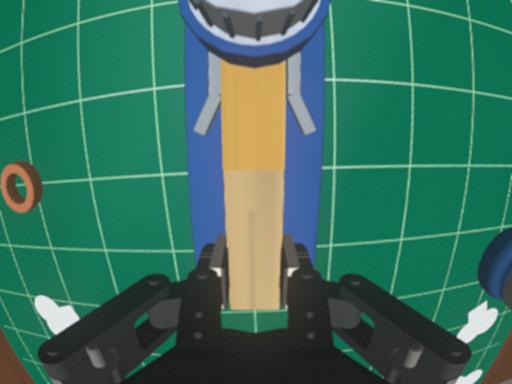

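```bash
python3 -m pendant '[[[0.02,0,0,0,0,0],[0.02,0,0,0,0,0],[0.01,0,0,0,0,0],[0.01,0,0,0,0,0]]]'
python3 -c "
from h import *
todo([.5330,.083,.023],ang=87.6)
"
python3 -m pendant '[[[0.005,0,0,0,0,0],[0.005,0,0,0,0,0],[0.005,0,0,0,0,0]]]'
```

```text
time_s: 10.22
eef_pos: [0.5329, 0.0744, 0.0231]
eef_rot: [-0.0, 0.722, 0.692, -0.0]
wrist_force: [0.2, -0.4, -2.3]
opening: 0.289
t 10.22 pos [0.5329 0.0744 0.0231] ang 87.56 open 0.289 F [ 0.21 -0.43 -2.27] T [-0.103  0.012 -0.009] q6 -0.039 z-axis [-1.2e-03 -1.0e-04 -1.0e+00]
shift units [ 0.0432 -0.0015  0.0004]
turn units [-0.0004  0.0001 -0.0002]
time_s: 10.6
eef_pos: [0.5331, 0.0775, 0.0231]
eef_rot: [-0.0, 0.722, 0.692, -0.001]
wrist_force: [-0.7, -0.2, -2.3]
opening: 0.287
```

```bash
for i in 1; do python3 -m pendant '[[[0.004,0,0,0,0,0],[0.004,0,0,0,0,0],[0.004,0,0,0,0,0]]]'; done
python3 -m pendant '[[[0.004,0,0,0,0,0],[0.004,0,0,0,0,0]]]'
```

```text
time_s: 10.98
eef_pos: [0.5332, 0.0799, 0.0231]
eef_rot: [-0.0, 0.722, 0.692, -0.001]
wrist_force: [-0.7, 0.0, -1.6]
opening: 0.29
time_s: 11.22
eef_pos: [0.5332, 0.0816, 0.0231]
eef_rot: [-0.0, 0.722, 0.692, -0.001]
wrist_force: [-0.6, 0.2, -1.6]
opening: 0.286
```

```bash
python3 -m pendant '[[[0.004,0,0,0,0,0],[0.004,0,0,0,0,0]]]'
```

```text
time_s: 11.48
eef_pos: [0.5334, 0.0834, 0.0231]
eef_rot: [-0.0, 0.722, 0.692, -0.0]
wrist_force: [0.1, -0.7, -1.8]
opening: 0.292
```

```bash
python3 -m pendant '[[[0.004,0,0,0,0,0],[0.004,0,0,0,0,0]]]'
```

```text
time_s: 11.72
eef_pos: [0.5334, 0.0851, 0.0231]
eef_rot: [-0.0, 0.722, 0.692, -0.001]
wrist_force: [0.5, 0.5, -1.2]
opening: 0.29
```

```bash
python3 -m pendant '[[[0.004,0,0,0,0,0],[0.004,0,0,0,0,0]]]'
```

```text
time_s: 11.98
eef_pos: [0.5335, 0.0868, 0.0231]
eef_rot: [-0.0, 0.722, 0.692, -0.001]
wrist_force: [0.5, -0.4, -1.7]
opening: 0.293
```

```bash
python3 -m pendant '[[[0.004,0,0,0,0,0],[0.004,0,0,0,0,0]]]'
```

```text
time_s: 12.22
eef_pos: [0.5335, 0.0885, 0.0231]
eef_rot: [-0.0, 0.722, 0.692, -0.001]
wrist_force: [-0.2, -0.3, -1.6]
opening: 0.291
```

```bash
python3 -m pendant '[[[0.004,0,0,0,0,0],[0.004,0,0,0,0,0]]]'
```

```text
time_s: 12.48
eef_pos: [0.5336, 0.0902, 0.0231]
eef_rot: [-0.0, 0.722, 0.692, -0.001]
wrist_force: [0.3, -0.3, -2.1]
opening: 0.289
```

```bash
python3 -m pendant '[[[0.004,0,0,0,0,0],[0.004,0,0,0,0,0]]]'
```

```text
time_s: 12.72
eef_pos: [0.5337, 0.0919, 0.0231]
eef_rot: [-0.0, 0.722, 0.692, -0.001]
wrist_force: [-0.5, 0.0, -1.4]
opening: 0.289
```

```bash
python3 -m pendant '[[[0.004,0,0,0,0,0],[0.004,0,0,0,0,0]]]'
```

```text
time_s: 12.98
eef_pos: [0.5338, 0.0936, 0.0231]
eef_rot: [-0.0, 0.722, 0.692, -0.001]
wrist_force: [0.4, 0.6, -2.4]
opening: 0.292
```

```bash
python3 -m pendant '[[[0.004,0,0,0,0,0],[0.004,0,0,0,0,0]]]'
```

```text
time_s: 13.22
eef_pos: [0.5339, 0.0937, 0.0231]
eef_rot: [0.001, 0.722, 0.692, -0.002]
wrist_force: [-0.3, -5.9, -0.2]
opening: 0.29
```

```bash
python3 -m pendant '[[[0.004,0,0,0,0,0],[0.004,0,0,0,0,0]]]'; python3 -c "
from h import *
snap('wrist','w9.png')"
```

```text
time_s: 13.48
eef_pos: [0.5339, 0.0937, 0.0233]
eef_rot: [0.001, 0.722, 0.692, -0.003]
wrist_force: [-0.8, -5.4, -0.8]
opening: 0.287
```

View pics/w9.png

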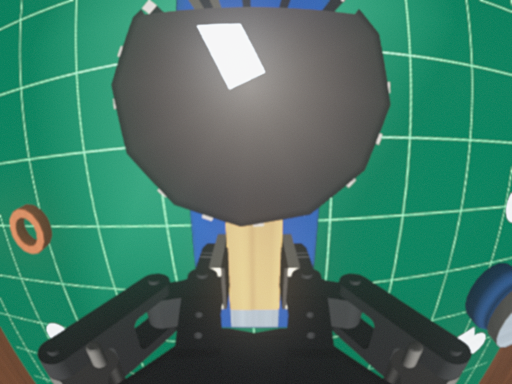

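```bash
python3 -m pendant '[[[0.005,0,0,0,0,0],[0.005,0,0,0,0,0],[0.005,0,0,0,0,0],[0.005,0,0,0,0,0]]]';python3 -c "
from h import *
todo(None,87.6)"
```

```text
time_s: 14.02
eef_pos: [0.534, 0.0936, 0.0237]
eef_rot: [0.003, 0.722, 0.692, -0.005]
wrist_force: [-1.2, -6.4, -0.5]
opening: 0.293
t 14.03 pos [0.534  0.0936 0.0237] ang 87.62 open 0.293 F [-1.24 -6.44 -0.53] T [-0.938  0.133  0.033] q6 0.012 z-axis [-0.0035 -0.0116 -0.9999]
turn units [-0.001   0.0037  0.0001]
```

```bash
python3 -m pendant '[[[0.003,0,0.002,-0.001,0.0037,0],[0,0,0,0,0,0]]]'
python3 -m pendant '[[[0,0,0,0,0,0],[0,0,0,0,0,0],[0,0,0,0,0,0],[0,0,0,0,0,0],[0,0,0,0,0,0]]]' 0
python3 -c "
from h import *
todo(None,87.6)
snap('wrist','w10.png')
"
```

```text
time_s: 14.28
eef_pos: [0.5339, 0.0936, 0.0232]
eef_rot: [0.0, 0.722, 0.692, -0.0]
wrist_force: [-0.6, -0.2, -2.6]
opening: 0.291
time_s: 14.9
eef_pos: [0.5349, 0.0948, 0.0241]
eef_rot: [0.001, 0.722, 0.692, 0.001]
wrist_force: [-0.1, 0.3, 0.9]
opening: 0.998
t 14.9 pos [0.5349 0.0948 0.0241] ang 87.61 open 0.998 F [-0.07  0.32  0.87] T [ 0.009 -0.003  0.008] q6 -0.003 z-axis [ 2.1e-03  6.0e-04 -1.0e+00]
turn units [ 0.0007 -0.0002  0.0001]
```

View pics/w10.png

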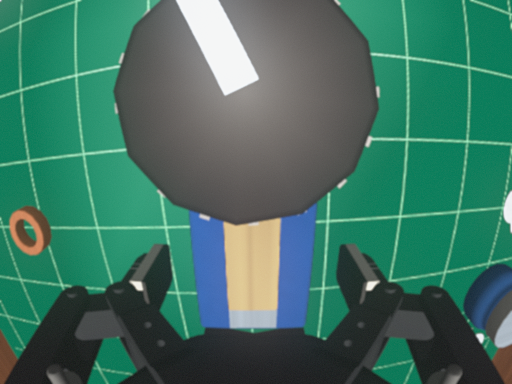

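```bash
python3 -m pendant '[[[0,0,-0.1,0,0,0],[0,0,-0.2,0,0,0],[0,0,-0.25,0,0,0],[0,0,-0.25,0,0,0],[0,0,-0.15,0,0,0],[0,0,0,0,0,-0.055],[0,0,0,0,0,-0.055],[0,0,0,0,0,-0.055],[0,0,0,0,0,-0.055],[0,0,0,0,0,-0.055],[0,0,0,0,0,-0.055],[0,0,0,0,0,-0.055]]]'
python3 -c "
from h import *
todo([.537,.170,.18],250)
print(st()[0]['q'])
import pickle
d=snap('top','t11.png');pickle.dump(d,open('t11.pkl','wb'))
d=snap('side','s11.png')
"
```

```text
time_s: 16.45
eef_pos: [0.5337, 0.0947, 0.2207]
eef_rot: [0.001, 0.181, 0.983, 0.001]
wrist_force: [-0.4, 0.2, 0.0]
opening: 0.999
t 16.45 pos [0.5337 0.0947 0.2207] ang 159.12 open 0.999 F [-0.42  0.24  0.03] T [-0.006 -0.006 -0.001] q6 -1.251 z-axis [ 1.9e-03  9.0e-04 -1.0e+00]
shift units [0.1192 0.3575 0.204 ]
turn units [ 0.      0.0008 -0.5049]
[-4.41422484e-02  1.15699846e-01  1.70283042e+00  1.01702157e-03
  1.32118341e+00 -1.25073178e+00]
```

View pics/t11.png

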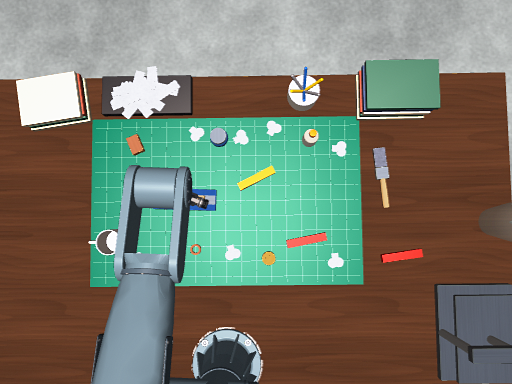

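View pics/s11.png

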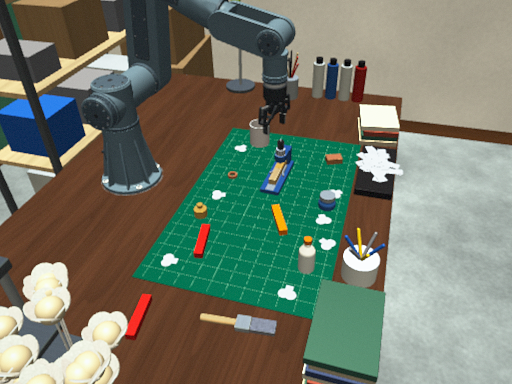

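```bash
python3 -m pendant '[[[0.06,0.18,0,0,0,0],[0.06,0.18,0,0,0,0],[0,0,0,0,0,-0.05],[0,0,0,0,0,-0.05],[0,0,0,0,0,-0.05],[0,0,0,0,0,-0.05],[0,0,0,0,0,-0.05],[0,0,0,0,0,-0.05],[0,0,0,0,0,-0.05],[0,0,0,0,0,-0.05],[0,0,0,0,0,-0.05],[0,0,0,0,0,-0.05]]]'
python3 -c "
from h import *
todo([.537,.170,.18],250)
import pickle
d=snap('wrist','w12.png');pickle.dump(d,open('w12.pkl','wb'))
"
```

```text
time_s: 18.05
eef_pos: [0.5369, 0.1729, 0.22]
eef_rot: [0.0, -0.564, 0.826, 0.0]
wrist_force: [-0.1, -0.5, 0.6]
opening: 1.0
t 18.05 pos [0.5369 0.1729 0.22  ] ang -111.39 open 1.0 F [-0.07 -0.47  0.61] T [-0.045  0.003  0.005] q6 -2.668 z-axis [ 6.e-04  9.e-04 -1.e+00]
shift units [ 0.0135 -0.0059  0.1998]
turn units [-0.0001  0.0003 -0.0077]
```

View pics/w12.png

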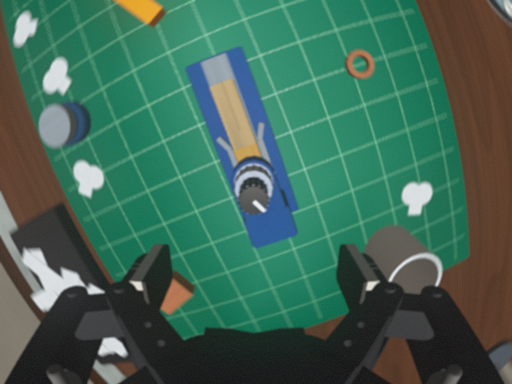

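```bash
python3 -c "
from h import *
import pickle
d=pickle.load(open('w12.pkl','rb'))
cv2.imwrite('pics/w12c.png',cv2.resize(d['pixels'][140:225,215:290],None,fx=7,fy=7,interpolation=cv2.INTER_CUBIC))
"
```

```text
(no output)
```

View pics/w12c.png

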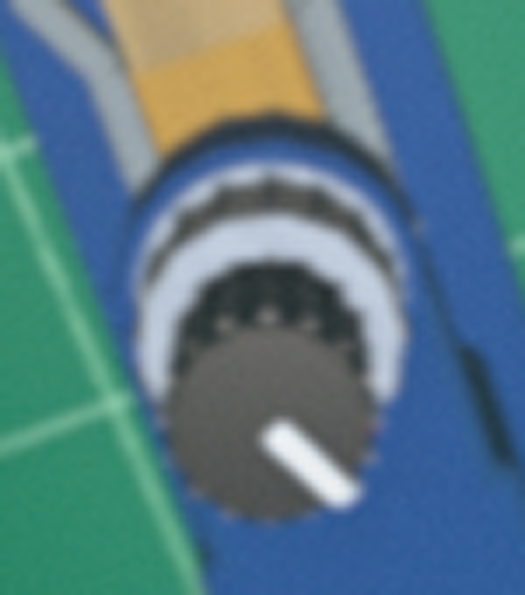

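```bash
python3 -c "
from h import *
import pickle
d=pickle.load(open('w12.pkl','rb'))
f=lambda x,y:onz(d,215+(x+.5)/7-.5,140+(y+.5)/7-.5,.140,True)
c=f(272,421);print(c,np.linalg.norm(f(167,421)-f(378,421)))
todo(c*[1,1,0]+[0,0,.112],250)
"
```

```text
[0.53741573 0.17024292 0.14      ] 0.023817071551128742
t 18.1 pos [0.5369 0.1729 0.2199] ang -111.03 open 1.001 F [-0.2   0.15 -0.38] T [-0.034  0.01   0.044] q6 -2.674 z-axis [ 5.e-04  8.e-04 -1.e+00]
shift units [ 0.0119 -0.0073  0.5397]
turn units [-0.0001  0.0003 -0.0057]
```

```bash
python3 -m pendant '[[[0.012,-0.007,0.1,0,0,0],[0,0,0.18,0,0,0],[0,0,0.16,0,0,0],[0,0,0,0,0,0]]]'
python3 -c "
from h import *
todo([.5374,.1702,.114],None)
"
```

```text
time_s: 18.6
eef_pos: [0.5382, 0.1703, 0.1309]
eef_rot: [0.002, -0.557, 0.831, -0.0]
wrist_force: [1.1, 0.4, 0.5]
opening: 1.0
t 18.6 pos [0.5382 0.1703 0.1309] ang -112.34 open 1.0 F [1.15 0.36 0.48] T [ 0.032  0.026 -0.081] q6 -2.656 z-axis [ 0.0029  0.0011 -1.    ]
shift units [0.0019 0.0036 0.0845]
```

```bash
python3 -m pendant '[[[0.002,0.004,0.04,0.0005,0.0005,0],[0,0,0.04,0,0,0],[0,0,0.006,0,0,0]]]'
python3 -c "
from h import *
todo([.5374,.1702,.114],None)
"
```

```text
time_s: 18.98
eef_pos: [0.5394, 0.1705, 0.116]
eef_rot: [0.003, -0.555, 0.832, -0.003]
wrist_force: [0.2, 0.2, 0.8]
opening: 1.002
t 18.98 pos [0.5394 0.1705 0.116 ] ang -112.59 open 1.002 F [0.16 0.16 0.83] T [ 0.033  0.032 -0.063] q6 -2.649 z-axis [ 8.8e-03 -6.0e-04 -1.0e+00]
shift units [0.0053 0.0088 0.0101]
```

```bash
python3 -c "
from h import *
todo([.5374,.1702,.114],-112.5)
"
```

```text
t 18.98 pos [0.5394 0.1705 0.116 ] ang -112.59 open 1.002 F [0.16 0.16 0.83] T [ 0.033  0.032 -0.063] q6 -2.649 z-axis [ 8.8e-03 -6.0e-04 -1.0e+00]
shift units [0.0053 0.0088 0.0101]
turn units [-0.0026  0.0009 -0.0005]
```

```bash
python3 -m pendant '[[[0.005,0.009,0.008,-0.0026,0.0009,0],[0,0,0,0,0,0]]]'
python3 -c "
from h import *
todo([.5374,.1702,.114],-112.5)
snap('wrist','w13.png')
"
```

```text
time_s: 19.23
eef_pos: [0.5379, 0.1703, 0.1152]
eef_rot: [0.0, -0.555, 0.832, -0.0]
wrist_force: [-0.2, 0.0, 0.6]
opening: 1.001
t 19.23 pos [0.5379 0.1703 0.1152] ang -112.62 open 1.001 F [-0.19  0.03  0.64] T [-0.047  0.038 -0.022] q6 -2.651 z-axis [ 1.1e-03  1.0e-04 -1.0e+00]
shift units [0.0015 0.002  0.0062]
turn units [-0.0003  0.0002 -0.0007]
```

View pics/w13.png

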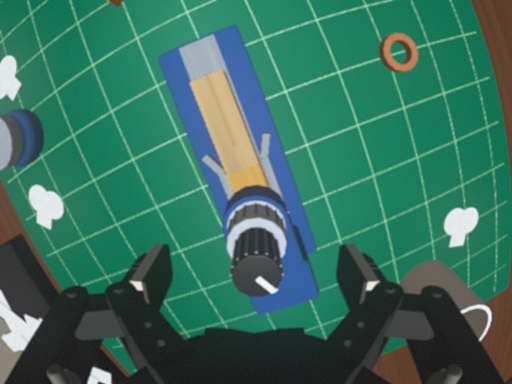

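```bash
python3 -m pendant '[[[0.001,0.002,0.004,0,0,0],[0,0,0,0,0,0],[0,0,0,0,0,0],[0,0,0,0,0,0],[0,0,0,0,0,0],[0,0,0,0,0,0]]]' 1
python3 -c "
from h import *
todo([.5374,.1702,.114],-112.5)
"
```

```text
time_s: 20.02
eef_pos: [0.537, 0.1707, 0.1154]
eef_rot: [0.0, -0.555, 0.832, 0.0]
wrist_force: [-0.8, -0.0, 0.3]
opening: 0.264
t 20.02 pos [0.537  0.1707 0.1154] ang -112.6 open 0.264 F [-0.81 -0.04  0.32] T [-0.007  0.02  -0.025] q6 -2.65 z-axis [ 5.e-04  5.e-04 -1.e+00]
shift units [ 0.0016 -0.0029  0.0068]
turn units [-0.0001  0.0002 -0.0006]
```

```bash
python3 -m pendant '[[[0,0,0,0,0,0.04],[0,0,0,0,0,0.04],[0,0,0,0,0,0.04],[0,0,0,0,0,0.04]]]'
cat >> h.py <<'E'
def mon(n=4):
    tz=[];e=[]
    for i in range(n):
        o=telemetry.get_obs(); tz.append(o['torque'][2]); e.append(o['joint_efforts'][5]); imaging.camera('side')
    print('tz',np.round(tz,3),'eff6',np.round(e,4))
E
python3 -c "
from h import *
todo([.5374,.1702,.114],175)
mon(2)
snap('wrist','w14.png')
"
```

```text
time_s: 20.52
eef_pos: [0.5368, 0.1708, 0.1154]
eef_rot: [0.0, -0.323, 0.946, 0.0]
wrist_force: [-1.4, 0.4, 1.0]
opening: 0.26
t 20.52 pos [0.5368 0.1708 0.1154] ang -142.26 open 0.26 F [-1.45  0.45  1.02] T [0.003 0.162 0.061] q6 -2.133 z-axis [-0.e+00  6.e-04 -1.e+00]
shift units [-0.0004 -0.0041  0.0068]
turn units [2.000e-04 0.000e+00 2.374e-01]
tz [ 0.061 -0.085] eff6 [-1.325  -0.4535]
```

View pics/w14.png

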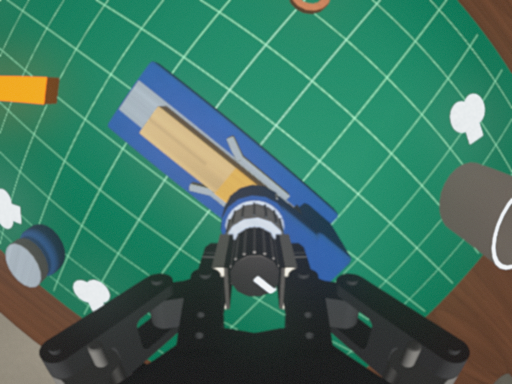

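```bash
cat >> h.py <<'E'
def crop(k):
    d=imaging.camera('wrist'); cv2.imwrite(f'pics/k{k}.png',d['pixels'])
    c=d['pixels'][180:300,205:305]; c=cv2.resize(c,None,fx=3.5,fy=3.5,interpolation=cv2.INTER_CUBIC); cv2.imwrite(f'pics/kc{k}.png',c)
def pair(a,b):
    A=cv2.imread(f'pics/kc{a}.png');B=cv2.imread(f'pics/kc{b}.png'); cv2.imwrite(f'pics/kp{a}_{b}.png',np.hstack([A,B]))
E
python3 -c "
from h import *
crop(0)
"
python3 -m pendant '[[[0,0.002,0,0,0,0.04],[0,0.002,0,0,0,0.04],[0,0,0,0,0,0.04],[0,0,0,0,0,0.04]]]'
python3 -c "
from h import *
todo([.5374,.1702,.114],175)
crop(1);pair(0,1)
"
```

```text
time_s: 21.22
eef_pos: [0.5366, 0.171, 0.1154]
eef_rot: [0.0, -0.079, 0.997, -0.0]
wrist_force: [-1.8, 1.1, 0.7]
opening: 0.262
t 21.23 pos [0.5366 0.171  0.1154] ang -170.93 open 0.262 F [-1.77  1.11  0.69] T [0.067 0.225 0.047] q6 -1.631 z-axis [ 4.e-04 -3.e-04 -1.e+00]
shift units [-0.0031 -0.0045  0.0068]
turn units [-0.0001  0.0001  0.0782]
```

View pics/kp0_1.png

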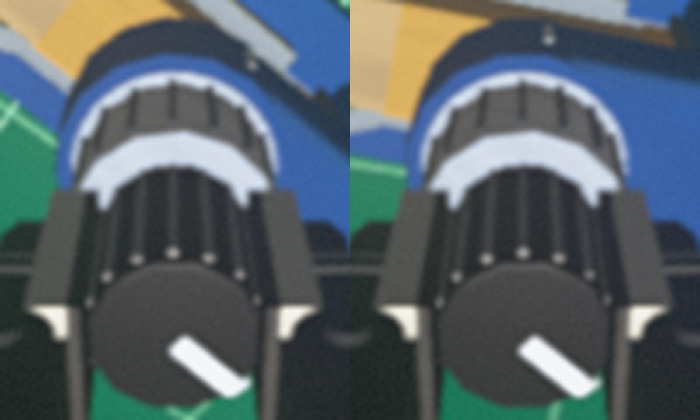

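```bash
python3 -m pendant '[[[0,0,0,0,0,0.035],[0,0,0,0,0,0.035],[0,0,0,0,0,0.035]]]'
python3 -c "
from h import *
todo([.5374,.1702,.114],135)
crop(2);pair(1,2)
"
```

```text
time_s: 21.65
eef_pos: [0.5366, 0.1712, 0.1154]
eef_rot: [0.0, 0.087, 0.996, -0.0]
wrist_force: [-1.7, 0.1, 0.9]
opening: 0.26
t 21.65 pos [0.5366 0.1712 0.1154] ang 170.03 open 0.26 F [-1.7   0.09  0.86] T [0.019 0.2   0.084] q6 -1.299 z-axis [ 3.e-04 -1.e-04 -1.e+00]
shift units [-0.0048 -0.0041  0.0068]
turn units [0.000e+00 1.000e-04 1.946e-01]
```

View pics/kp1_2.png

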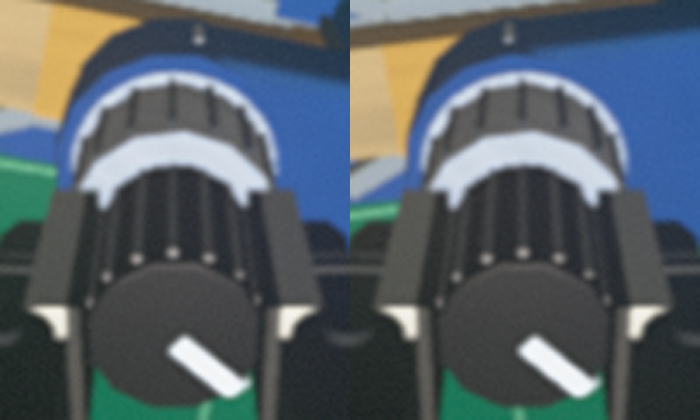

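```bash
cat >> h.py <<'E'
def dif(a,b):
    A=cv2.imread(f'pics/k{a}.png').astype(float);B=cv2.imread(f'pics/k{b}.png').astype(float)
    print('thimble diff',np.abs(A-B)[203:214,234:276].mean().round(2),'cap diff',np.abs(A-B)[230:250,234:276].mean().round(2))
E
python3 -m pendant '[[[0,0,0,0,0,0.035],[0,0,0,0,0,0.035],[0,0,0,0,0,0.035]]]'
python3 -c "
from h import *
todo([.5374,.1702,.114],135)
crop(3);dif(1,2);dif(2,3)
"
```

```text
time_s: 22.08
eef_pos: [0.5366, 0.1713, 0.1154]
eef_rot: [0.0, 0.249, 0.969, 0.0]
wrist_force: [-1.7, -0.2, 1.5]
opening: 0.262
t 22.07 pos [0.5366 0.1713 0.1154] ang 151.2 open 0.262 F [-1.69 -0.17  1.48] T [0.074 0.183 0.036] q6 -0.97 z-axis [ 3.e-04  1.e-04 -1.e+00]
shift units [-0.0061 -0.003   0.0069]
turn units [0.0001 0.0001 0.09  ]
thimble diff 2.39 cap diff 1.87
thimble diff 2.8 cap diff 1.85
```

```bash
python3 -m pendant '[[[0,0,0,0,0,0.035],[0,0,0,0,0,0.035],[0,0,0,0,0,0.035]]]'
python3 -c "
from h import *
todo([.5374,.1702,.114],135)
crop(4);dif(3,4)
"
```

```text
time_s: 22.5
eef_pos: [0.5367, 0.1715, 0.1154]
eef_rot: [0.0, 0.403, 0.915, 0.0]
wrist_force: [-1.0, 1.3, 1.2]
opening: 0.26
t 22.5 pos [0.5367 0.1715 0.1154] ang 132.52 open 0.26 F [-1.05  1.33  1.22] T [0.078 0.213 0.13 ] q6 -0.644 z-axis [ 4.e-04  3.e-04 -1.e+00]
shift units [-0.0072 -0.0016  0.0068]
turn units [ 0.0002  0.     -0.0138]
thimble diff 17.63 cap diff 2.33
```

```bash
python3 -c "
from h import *
pair(3,4)
"
```

```text
(no output)
```

View pics/kp3_4.png

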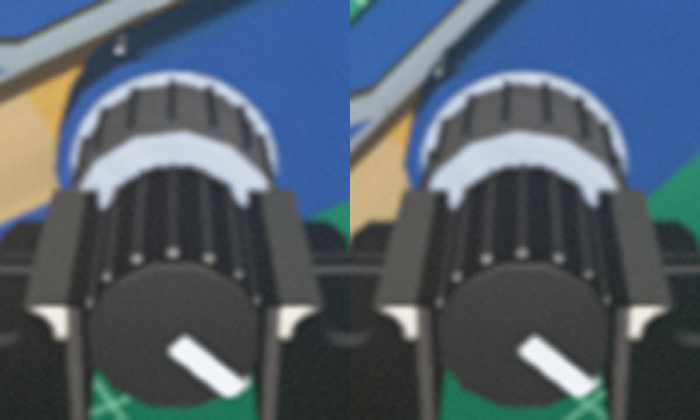

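```bash
python3 -m pendant '[[[0,0,0,0,0,0.035],[0,0,0,0,0,0.035],[0,0,0,0,0,0.035],[0,0,0,0,0,0.035],[0,0,0,0,0,0.035],[0,0,0,0,0,0.035]]]'
python3 -c "
from h import *
todo([.5374,.1702,.114],135)
crop(5);pair(4,5)
"
```

```text
time_s: 23.3
eef_pos: [0.5369, 0.1717, 0.1154]
eef_rot: [0.0, 0.672, 0.741, 0.001]
wrist_force: [-0.1, 0.1, 1.0]
opening: 0.259
t 23.3 pos [0.5369 0.1717 0.1154] ang 95.57 open 0.259 F [-0.06  0.08  0.95] T [0.054 0.24  0.076] q6 0.001 z-axis [ 8.e-04  6.e-04 -1.e+00]
shift units [-0.0078  0.0017  0.0068]
turn units [ 3.000e-04 -1.000e-04 -2.191e-01]
```

View pics/kp4_5.png

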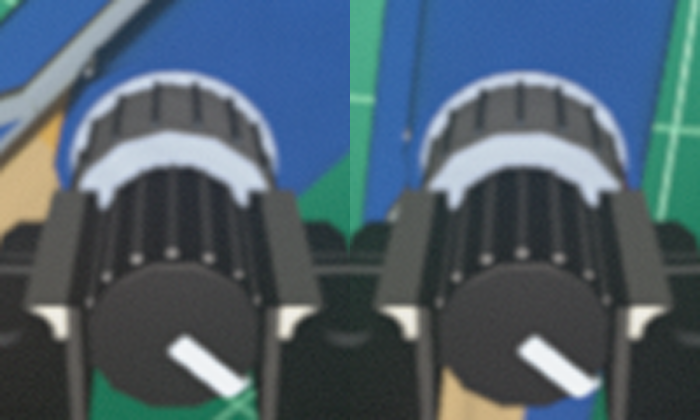

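```bash
python3 -m pendant '[[[0,0,0,0,0,0.035],[0,0,0,0,0,0.035],[0,0,0,0,0,0.035],[0,0,0,0,0,0.035],[0,0,0,0,0,0.035],[0,0,0,0,0,0.035]]]'
python3 -c "
from h import *
todo([.5374,.1702,.114],135)
crop(6);pair(5,6)
"
```

```text
time_s: 24.1
eef_pos: [0.5373, 0.1717, 0.1154]
eef_rot: [-0.0, 0.871, 0.491, 0.001]
wrist_force: [-1.4, 0.2, 2.2]
opening: 0.263
t 24.1 pos [0.5373 0.1717 0.1154] ang 58.77 open 0.263 F [-1.36  0.25  2.23] T [0.103 0.216 0.102] q6 0.643 z-axis [ 1.4e-03  8.0e-04 -1.0e+00]
shift units [-0.006   0.0044  0.0068]
turn units [ 5.000e-04 -2.000e-04 -4.235e-01]
```

View pics/kp5_6.png

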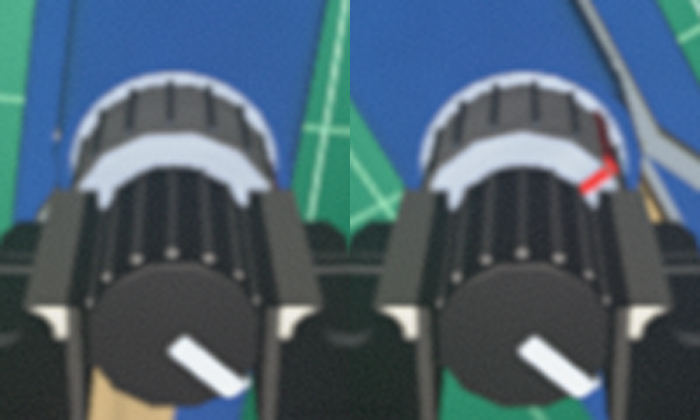

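```bash
python3 -m pendant '[[[0,0,0,0,0,0.02],[0,0,0,0,0,0.01],[0,0,0,0,0,0.006],[0,0,0,0,0,0.004]]]'
python3 -c "
from h import *
todo()
crop(7)
todo()
"
python3 -m pendant '[[[0,0,0,0,0,0.003],[0,0,0,0,0,0.002],[0,0,0,0,0,0],[0,0,0,0,0,0],[0,0,0,0,0,0]]]' 0
python3 -c "
from h import *
todo([.5374,.1702,.2],55)
snap('wrist','w15.png')
"
```

```text
time_s: 24.65
eef_pos: [0.5374, 0.1717, 0.1154]
eef_rot: [-0.0, 0.898, 0.439, 0.001]
wrist_force: [-1.2, 0.7, 1.6]
opening: 0.26
t 24.65 pos [0.5374 0.1717 0.1154] ang 52.12 open 0.26 F [-1.22  0.67  1.6 ] T [0.112 0.234 0.101] q6 0.759 z-axis [ 1.5e-03  9.0e-04 -1.0e+00]
t 24.7 pos [0.5373 0.1717 0.1154] ang 52.07 open 0.258 F [-0.36  0.29  1.43] T [0.098 0.233 0.045] q6 0.76 z-axis [ 1.5e-03  9.0e-04 -1.0e+00]
time_s: 25.32
eef_pos: [0.5377, 0.1714, 0.1152]
eef_rot: [0.0, 0.902, 0.432, 0.001]
wrist_force: [-0.5, 0.0, 0.4]
opening: 1.001
t 25.32 pos [0.5377 0.1714 0.1152] ang 51.19 open 1.001 F [-0.49  0.04  0.39] T [-0.048  0.071 -0.075] q6 0.775 z-axis [ 2.3e-03  6.0e-04 -1.0e+00]
shift units [-0.0049  0.003  -0.424 ]
turn units [ 0.0005 -0.0006 -0.0212]
```

View pics/w15.png

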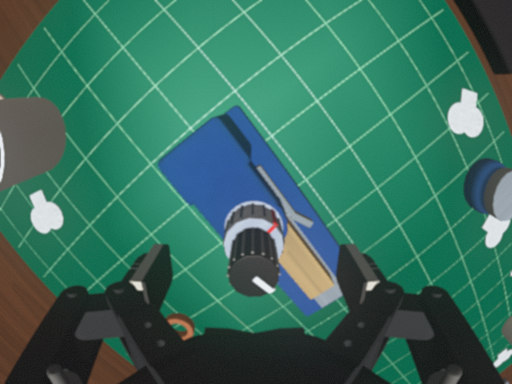

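View pics/kc7.png

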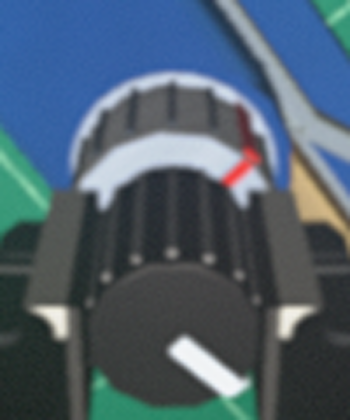

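```bash
python3 -m pendant '[[[0,0,-0.1,0,0,0],[0,0,-0.2,0,0,0],[0,0,-0.2,0,0,0],[0,0,-0.05,0,0,0],[0,0,0,0,0,0]]]'
python3 -c "
from h import *
import pickle
todo([.5374,.1702,.2],55)
d=snap('wrist','w16.png');pickle.dump(d,open('w16.pkl','wb'))
cv2.imwrite('pics/w16c.png',cv2.resize(d['pixels'][100:250,200:340],None,fx=4,fy=4,interpolation=cv2.INTER_CUBIC))
snap('side','s16.png')
"
```

```text
time_s: 26.0
eef_pos: [0.5365, 0.1712, 0.2265]
eef_rot: [-0.0, 0.902, 0.432, -0.0]
wrist_force: [0.0, -0.2, 0.1]
opening: 0.996
t 26.0 pos [0.5365 0.1712 0.2265] ang 51.2 open 0.996 F [ 0.02 -0.18  0.09] T [ 0.03   0.013 -0.013] q6 0.775 z-axis [-8.e-04  3.e-04 -1.e+00]
shift units [-0.0009  0.0068  0.1326]
turn units [-0.0003  0.0001 -0.0211]
```

View pics/w16c.png

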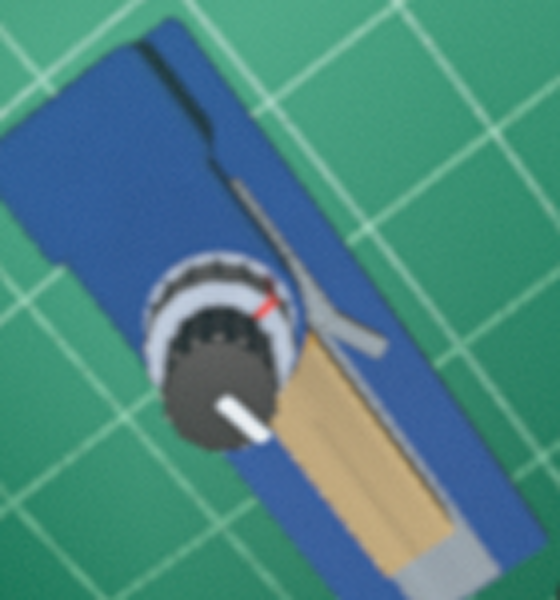

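View pics/s16.png

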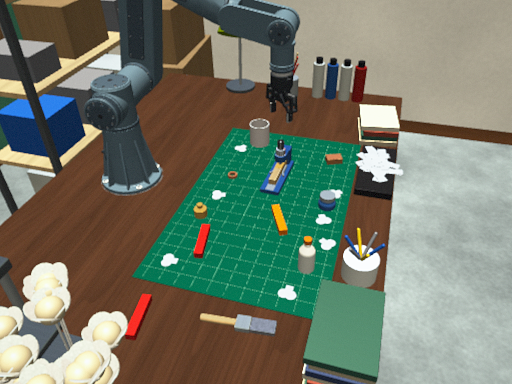

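```bash
python3 -c "
from h import *
import pickle
d=pickle.load(open('w16.pkl','rb'))
f=lambda x,y,z=.040:onz(d,200+(x+.5)/4-.5,100+(y+.5)/4-.5,z,True)
a,b=f(390,577),f(456,527);e,g=f(275,430),f(315,335)
m=(a+b)/2;print(a,b,np.linalg.norm(a-b),m)
print('edge ang',np.degrees(np.arctan2(*(f(275,430)-a)[1::-1])),np.degrees(np.arctan2(*(f(318,340)-b)[1::-1])))
u=np.array([np.cos(np.radians(87.6)),np.sin(np.radians(87.6))]);r=m[:2]-[.5374,.1702];print('tail gauge x',r@u,'lat',r@[-u[1],u[0]],'nose',r@u+.13)
"
```

```text
[0.52092529 0.06461967 0.04      ] [0.54683979 0.06540484 0.04      ] 0.02592638686304534 [0.53388254 0.06501226 0.04      ]
edge ang 88.12291613365343 87.92852488325148
tail gauge x -0.10524277200857549 lat -0.0008904321992152397 nose 0.02475722799142452
```

```bash
python3 -c "
from h import *
print(ctrl.hand_in())"
```

```text
the job is handed in; nothing more can be done
None
```

The block is in the gauge, pressed against the brass stop and clamped, and the job is handed in at about 26 s of the 70 s. No verdict was reported.

- **Pressing home:** I gripped the wood-and-brass block by its tail, laid it on the plate and slid it into the channel until it met the stop. I held it there with about 5.4–6.4 N at the wrist sensor, slightly under the 7 N you asked for but within the 4–12 N limits, then let go.
- **Clamping:** I turned the cap clockwise in a single grasp. The thimble turned with it for about 110° (1.9 rad), then stood still while the cap slipped. I stopped after about 85° of slip (roughly 1.5 rad), let go before moving away and lifted clear.

**Last checks**
- **Block position:** The final wrist picture puts the nose at about gauge x = 25 mm. It is about 1 mm off centre and lies within about 0.5° of the gauge's axis.
- **Agreement with touch:** From the hand position at contact I worked out the nose at about 26 mm. The 1 mm difference is within the camera's 2 mm accuracy, which is not fine enough to confirm the 1.5 mm requirement.
- **Slip angle:** The white and red lines in the final picture are about 85° apart.
- **Clamp force:** I could not measure this directly. I infer it from the ratchet slipping and from the thimble not turning back when I let go.
- **Robot and bystanders:** The hand is clear of everything, and nothing looks out of place in the last side picture. I did not measure the bystanders' positions.

The wrist torque was too noisy to show the slip on its own, so I judged it from the thimble's grooves and the red line in the pictures.

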